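Open the kernel sample box at the nut sorting table

TASK

Without gripping or lifting the things, get the white kernel sample box open: gently push the steel weight sideways off its green lid until it stands wholly on the steel shelf at the side of the box, then put a fingertip under the lid's front lip and flip the lid up and over, until it leans back on its stop and stays open by its own weight. Leave the weight standing on the shelf and do not disturb the small brass weight or the other things around.

Things in the scene. Friction and masses are not known exactly. Their poses are not given: they have to be found in the camera images.
- caddy: The fixed white plastic sample box, 150 mm (x) by 150 mm (y) by 90 mm high, with a green lid and a steel side shelf. Origin at the centre of its underside, on the table. x points from the front wall to the hinge (roughly away from the robot), y to the side with the shelf (the robot's left), z up.
- shelf_middle (a point): Point on top of the steel shelf fixed to the box, at box frame x 0, y 140, z 95 mm; axes as the box. The shelf plate spans box x -75 to 75 and y 78 to 203 mm. Its top is 1.5 mm lower than the shut lid's top, with a 3 mm gap to the lid's edge. A rim along its outer edge (y 201 to 205 mm) rises 7 mm above it.
- caddy_lid (a joint): Lid angle in rad: 0 shut, grows as the front edge swings up and back, 1.57 upright, 1.95 on its stop, leaning back. The lid (about 0.25 kg, flat green plate 180 by 150 mm, 6 mm thick, yellow front stripe) swings freely: let go before upright it falls shut, beyond it falls back on the stop. Shut, its underside is 90.5 mm and its top 96.5 mm above the table.
- lid_lip (a point): Middle of the lower edge of the lid's front lip, 180 mm from the hinge axis; moves with the lid. The lip stands 30 mm out past the box's front wall, with free space below it. Shut, its axes are those of the box.
- lid_hinge (a point): Middle of the lid's hinge axis, on the box (box frame x 75, y 0, z 90.5 mm). The axis runs along the box's y.
- weight_center (a point): Centre (25 mm above its base) of the round steel weight that stands on the closed lid: 44 mm across up to 36 mm high, then a thin neck and a small 22 mm knob, 50 mm high in all, 0.3 to 0.65 kg, slides on its flat base.
- small_weight: Small brass weight, 26 mm across, 34 mm high, standing on the far outer part of the shelf; leave it. Origin at the centre of its base.
- brush: Hand brush lying on the table beside the box, on the side away from the shelf, its wooden handle towards the robot, its long side along the box's x; leave it. Under 40 mm high. Origin on its underside.
- jug: Translucent jug with a white handle, 124 mm across, 200 mm high; leave it. Origin at the centre of its base.
- bowl: White bowl, 130 mm across, 55 mm high; leave it. Origin at the centre of its base.
- tub: Pale jar with an orange cap, 72 mm across, 100 mm high; leave it. Origin at the centre of its base.
- cup: Blue cup, 80 mm across, 70 mm high; leave it. Origin at the centre of its base.
Things that resemble listed ones, but are neither listed nor needed, are in the scene too. Of the things that look like the part that bears weight_center, the smallest one is meant.

How it is judged:
On the way, in this order (a step that is already met when the one before it is completed fails the run):
1. the weight stands still on the shelf, clear of the shut lid (y of weight_center in the frame of caddy between 0.102 and 0.2 m and x of weight_center in the frame of caddy between -0.055 and 0.055 m and z of weight_center in the frame of caddy between 0.113 and 0.126 m and angle between weight_center's own z axis and vertical below 0.15 rad and linear speed of weight below 0.02 m/s and value of joint caddy_lid below 0.1 rad), for 0.2 s.
2. the lid has been flipped past upright (value of joint caddy_lid above 1.6 rad), for 0.1 s.
At the end, for the whole second after the job is handed in: The lid rests open on its stop (beyond 1.85 rad), untouched; the steel weight stands still and upright (within 0.15 rad) with its base wholly on the side shelf; the bystanders have moved less than 30 mm (small brass weight 20 mm, brush 40 mm) (value of joint caddy_lid above 1.85 rad and y of weight_center in the frame of caddy between 0.102 and 0.2 m and x of weight_center in the frame of caddy between -0.055 and 0.055 m and z of weight_center in the frame of caddy between 0.113 and 0.126 m and angle between weight_center's own z axis and vertical below 0.15 rad and linear speed of weight below 0.02 m/s and contact force between each of the arm, the fingers and caddy_lid below 0.1 N and distance of small_weight from where it was at the start of the episode below 0.02 m and distance of brush from where it was at the start of the episode below 0.04 m and distance of each of jug, bowl, tub, cup from where it was at the start of the episode below 0.03 m).
It fails at once if the weight is lifted (more than 8 mm above standing on the lid) (z of weight_center in the frame of caddy above 0.1295 m).
It fails at once if the weight falls off the box or shelf, or tips over (z of weight_center in the frame of caddy below 0.1 m or angle between weight_center's own z axis and vertical above 0.5 rad).
It fails at once if the lid is gripped or forced (over 35 N) (contact force between the fingers and caddy_lid above 35 N).
It fails at once if the weight is gripped or struck (over 35 N) (contact force between the fingers and weight above 35 N).
It fails at once if a bystander is moved or tipped (distance of small_weight from where it was at the start of the episode above 0.02 m or distance of brush from where it was at the start of the episode above 0.04 m or distance of any of jug, bowl, tub, cup from where it was at the start of the episode above 0.03 m or angle between any of small_weight, jug, bowl, tub, cup's own z axis and vertical above 0.4 rad).
It also fails if it takes over 56 s, if anything falls off the work surface, if the arm or the gripper's body presses on something with over 40 N, if the wrist force passes 120 N, or if a joint passes its speed limit or range.

ROBOT

A 7-joint arm with a two-finger parallel gripper is mounted at the origin on the work surface. World frame = base frame: x ahead of the robot, y to its left, z up, the work surface at z = 0. Lengths are in m, angles in rad, forces in N, time in s.
With the tool pointing down it reaches from about 0.4 to 0.85 m from the base axis. Payload 6.9 kg.
Tool frame: the origin (TCP) lies on the centre line of the jaws, within the pads' length; the fingertips stand 25 mm ahead of it and the grasp point (between the pads) lies 6 mm ahead of it; z points along the fingers, x is the direction in which the jaws open and shut, and the axes are right-handed (so a half turn about z gives the same grasp; the last joint's range is limited). The gripper opens to 85 mm and grips with 20 to 120 N. Pads are 22 mm wide; open, the fingers measure 114 mm over their backs; the gripper's body (76 mm by 85 mm) begins 54 mm behind the grasp point. The pads swing forward as they close: fully open they stand 13 mm farther back than shut.
Start: joints at [1.29, 0.507, -0.238, 1.5, 0.126, 1.149, -0.155], TCP at [0.235, -0.579, 0.256] pointing down, gripper open.
Joint ranges: [-3.08, 3.08], [-0.24, 2.05], [-1.43, 1.35], [0, 2.5], [-1.52, 4.66], [0.17, 1.96], [-2.89, 2.89]. Speed limits (rad/s): [2.39, 2.39, 3.14, 3.14, 3.14, 3.14, 3.14].

INTERFACE

Orientations are given as a 3x3 rotation matrix whose columns are the frame's x, y, z axes.
In Python, from bench import get_state, viewer, workorder, spotter gives the robot as it stands. The module is installed in compiled form; this text tells all that it offers.
- The arm moves only by the tool play_rows, never from a script. Its argument "rows" is a list of rows, each an object of numbers: "tx", "ty", "tz": the shift along the world's x, y, z in mm; "twist": the turn about the world's z in rad. A call has exactly 5 rows; each row is the pose to reach, as a shift and turn from the pose commanded when the call began; what a row does not reach only later rows make up. A row lasts 1/10 s, in which the tool goes at most 50 mm and 8.59 degrees, less where a joint would pass 70% of its speed; a pose out of reach is approached as far as the arm can. A call with a gripper value outside its range is refused whole. "grip" is the opening, from 0 (shut) to 1 (fully open), set as the call begins (left out, the last holds). The fingers move at their own pace and stop on an object; "newtons" is the grip in N (left out, the last holds). Time passes only in rows, so rows that repeat a pose let the fingers close, or fill a call up. It gives the time, the measured TCP pose, the force and the opening at its end, in the units of the state.
- get_state(): the state, without advancing time (a new reading comes with each control period).
- viewer.snapshot(name): name is "scene" or "top" or "wrist"; returns the picture (384x512x3 uint8, red, green, blue); there is no depth.
- viewer.camera_params(name): a dict with "vertical_fov" (degrees; the focal length in pixels is half the picture's height over the tangent of half this angle, whatever the lens; pixels are square), "cx", "cy" (the principal point, pixels), "R" (3x3) and "t" (3): a world point X has camera coordinates R X + t. Camera axes: x right, y down, z forward; pixel columns grow to the right and rows downward; lengths in m; the calibration is good to about 2 mm. A picture is of the moment at which its call begins: read the wrist's pose just before it. camera_params takes no time and is no camera call; for the wrist camera it gives the pose at the moment of the call.
- workorder.sign_off(): hands the job in, once; it reports no verdict.
Trained networks look in the newest picture that a camera, given by its name, has taken for a name from the list of things; names that differ only in an ending like _2 or _b are one class to them, and where a whole thing is asked for, a point or a joint stands for the part that bears it (a point fixed in the world has none). Each returns a list of dicts, best first, with "p" (0 to 1); they miss things now and then, are a little off and sometimes report something else, mostly with a low value. They report only what shows in the picture. A call takes as long as a camera call. They do not tell look-alikes from the thing itself.
- spotter.look_for(label, camera): "at" ([x, y, z] in m, in world coordinates, good to about 4 mm: the middle of the surface that is visible of it).
The state is a dict: "time_s": time; "joint_pos": joint angles; "dq": joint speeds; "tau": joint torques, N m; "tool_pos": TCP position; "tcp_rot": TCP orientation; "ft_force": force on the tool from outside, world axes, zero at the start; "ft_torque": the same for the moment, N m; "grip_width": finger opening in m.
Only numpy, scipy, OpenCV 4.12 (cv2) and the standard library are available. Lean on these libraries where they do the work, as an engineer would, in place of code of your own. Each camera call takes 0.05 s, during which the arm holds its last target. There are 200 camera calls.

## Working session

There is one attempt and no reset: what is moved stays moved. The work goes in short steps, Python scripts to look and compute and a tool call to move; the robot and the scene stay as the last step left them, time stands still between calls to the robot, and variables do not carry over. Pictures are saved under pics/ and viewed, about 8 in all and at most 12, crops included, and the job is handed in when it is done.

Besides the shell and the picture viewer there is one more tool, called after ">>>" as name(argument=value, ...), one argument or row to a line, values as JSON. play_rows: Moves the arm, as the interface text tells. Its arguments: {"type":"object","properties":{"rows":{"type":"array"},"grip":{"type":"number"},"newtons":{"type":"number"}},"required":["rows"]}

```bash
mkdir -p pics; cat > h.py <<'E'
import numpy as np,cv2
from bench import get_state,viewer,workorder,spotter
def cam(n):
    p=viewer.camera_params(n);f=192/np.tan(np.radians(p['vertical_fov'])/2)
    return f,p['cx'],p['cy'],np.array(p['R']),np.array(p['t'])
def proj(X,c):
    f,cx,cy,R,t=c;q=R@np.array(X,float)+t;return np.array([cx+f*q[0]/q[2],cy+f*q[1]/q[2]])
def ray(u,v,z,c):
    f,cx,cy,R,t=c;o=-R.T@t;d=R.T@np.array([(u-cx)/f,(v-cy)/f,1]);return o+d*(z-o[2])/d[2]
E
python3 - <<'E'
from h import *
a=viewer.snapshot('scene');b=viewer.snapshot('top')
cv2.imwrite('pics/s.png',np.array(a)[...,::-1]);cv2.imwrite('pics/t.png',np.array(b)[...,::-1])
for n in ['caddy','caddy_lid','weight_center','small_weight','brush','jug','bowl','tub','cup']:
    print(n,[(np.round(d['at'],3).tolist(),round(d['p'],2)) for d in spotter.look_for(n,'top')][:4])
for n in 'scene','top': print(n,np.round(-cam(n)[3].T@cam(n)[4],3),cam(n)[:3],np.round(cam(n)[3],2).tolist())
s=get_state();print(s['time_s'],s['tool_pos'],np.round(s['tcp_rot'],2).tolist())
E
```

```text
caddy []
caddy_lid []
weight_center [([0.608, 0.105, 0.134], 0.67), ([0.472, 0.175, 0.047], 0.6), ([0.663, -0.441, 0.116], 0.15)]
small_weight [([0.66, 0.265, 0.122], 0.44)]
brush [([0.713, -0.038, 0.02], 0.67)]
jug [([0.659, -0.442, 0.116], 0.7)]
bowl [([0.463, -0.427, 0.025], 0.55)]
tub [([0.657, 0.383, 0.097], 0.8)]
cup [([0.478, 0.46, 0.031], 0.83)]
scene [1.32  0.101 0.83 ] (np.float64(372.377018168144), 257.1988319812936, 194.68493888414807) [[-0.1, 0.99, -0.01], [0.69, 0.06, -0.72], [-0.71, -0.08, -0.7]]
top [ 0.338 -0.012  1.515] (np.float64(457.68018057603206), 253.74157421048673, 180.96820903007634) [[-0.02, -1.0, -0.01], [-0.99, 0.02, -0.16], [0.16, 0.01, -0.99]]
0.55 [ 0.23515737 -0.57904885  0.25626392] [[0.38, -0.93, -0.0], [-0.93, -0.38, 0.0], [-0.0, -0.0, -1.0]]
```

View pics/t.png

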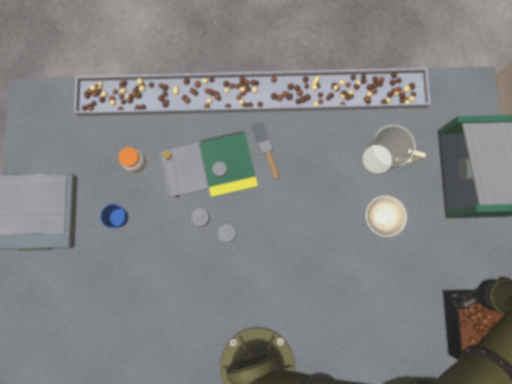

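View pics/s.png

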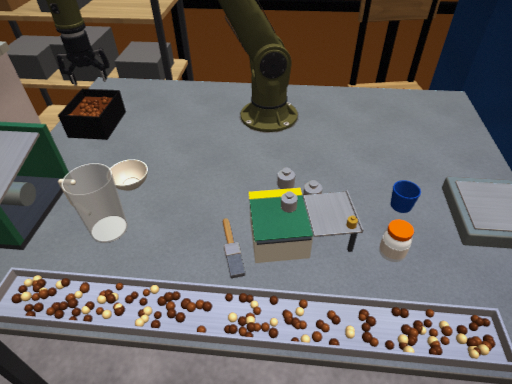

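The weight candidates in the top view are (219,169) on the green lid, and (200,217) and (226,233), both on the table. I choose the one standing on the lid. The brass weight is at about (167,155), and the lid front (yellow) faces the robot. Next I'll measure the lid and check the choice in a crop.

```bash
python3 - <<'E'
from h import *
im=cv2.imread('pics/t.png');c=cam('top')
hsv=cv2.cvtColor(im,cv2.COLOR_BGR2HSV)
g=cv2.inRange(hsv,(60,90,40),(95,255,255));y=cv2.inRange(hsv,(25,120,120),(35,255,255))
m=g|y;roi=np.zeros_like(m);roi[120:205,190:265]=m[120:205,190:265]
yy=np.zeros_like(m);yy[120:205,190:265]=y[120:205,190:265]
for k in (roi,yy):
    k=cv2.morphologyEx(k,cv2.MORPH_CLOSE,np.ones((5,5)))
    P=np.argwhere(k>0)[:,::-1].astype(float)
    W=np.array([ray(u,v,.0965,c)[:2] for u,v in P],np.float32)
    r=cv2.minAreaRect(W);print(r,np.round(cv2.boxPoints(r),4).tolist())
cv2.imwrite('pics/c1.png',cv2.resize(im[115:250,145:290],None,fx=4,fy=4,interpolation=cv2.INTER_CUBIC))
# weights: base ray
for u,v,z in((219,169,.14),(167,155,.125)): print(ray(u,v,z,c))
for n in ['weight_center','small_weight','caddy','caddy_lid','tub']:
    viewer.snapshot('scene') if n=='weight_center' else 0
    print(n,[(np.round(d['at'],3).tolist(),round(d['p'],2)) for d in spotter.look_for(n,'scene')][:4])
E
```

```text
((0.6286202669143677, 0.07663425803184509), (0.17485608160495758, 0.14659805595874786), 11.868206024169922) [[0.527999997138977, 0.13040000200271606], [0.5580999851226807, -0.013100000098347664], [0.7293000221252441, 0.02290000021457672], [0.6991000175476074, 0.1662999987602234]]
((0.5575002431869507, 0.061685167253017426), (0.029549378901720047, 0.1466027796268463), 11.90151309967041) [[0.527899980545044, 0.13040000200271606], [0.5582000017166138, -0.013100000098347664], [0.5871000289916992, -0.007000000216066837], [0.5568000078201294, 0.13650000095367432]]
[0.60439052 0.10123257 0.14      ]
[0.65531114 0.26398163 0.125     ]
weight_center [([0.476, 0.174, 0.05], 0.58), ([0.62, 0.104, 0.132], 0.54), ([0.426, 0.091, 0.051], 0.51), ([0.485, 0.45, 0.045], 0.36)]
small_weight [([0.664, 0.268, 0.119], 0.44)]
caddy [([0.659, 0.13, 0.094], 0.95)]
caddy_lid [([0.646, 0.074, 0.098], 0.95), ([0.43, -0.426, 0.033], 0.55)]
tub [([0.684, 0.388, 0.076], 0.68)]
```

View pics/c1.png

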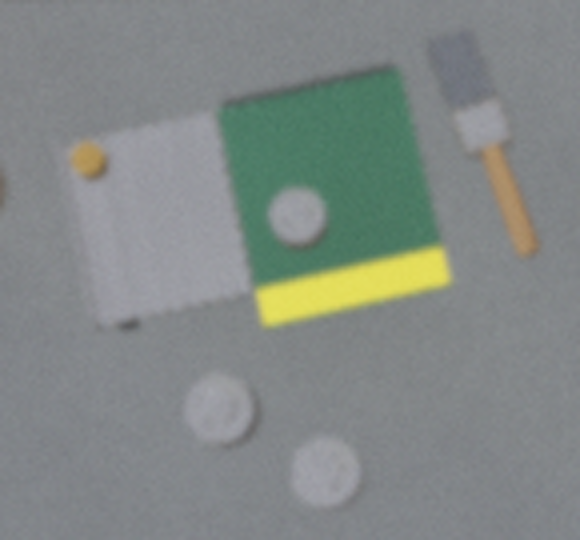

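Crop check: the weight at crop pixel (298,215) stands on the green lid and is clearly smaller than the two on the table (220,408) and (325,470). The box yaw is about 11.9°. Moving over now with the fingers partly open, so the two fingertips cradle the weight.

>>> play_rows(
  rows=[
    {"tx": 24, "ty": 39, "tz": 0, "twist": 0.139},
    {"tx": 48, "ty": 78, "tz": 0, "twist": 0.278},
    {"tx": 72, "ty": 117, "tz": 0, "twist": 0.417},
    {"tx": 96, "ty": 156, "tz": 0, "twist": 0.556},
    {"tx": 120, "ty": 195, "tz": 0, "twist": 0.695},
  ],
  grip=0.3,
  newtons=20,
)

```text
time_s: 1.35
tool_pos: [0.3559, -0.3825, 0.2566]
tcp_rot: [[0.885, -0.466, 0.0], [-0.466, -0.885, -0.001], [0.001, 0.0, -1.0]]
ft_force: [1.4, -0.2, 0.2]
grip_width: 0.0255
```

>>> play_rows(
  rows=[
    {"tx": 24, "ty": 39, "tz": 0, "twist": 0.139},
    {"tx": 48, "ty": 78, "tz": 0, "twist": 0.278},
    {"tx": 72, "ty": 117, "tz": 0, "twist": 0.417},
    {"tx": 96, "ty": 156, "tz": 0, "twist": 0.556},
    {"tx": 120, "ty": 195, "tz": 0, "twist": 0.695},
  ],
)

```text
time_s: 1.85
tool_pos: [0.4759, -0.1876, 0.2566]
tcp_rot: [[0.978, 0.209, 0.001], [0.209, -0.978, -0.001], [0.0, 0.001, -1.0]]
ft_force: [0.5, 0.7, -0.3]
grip_width: 0.0255
```

>>> play_rows(
  rows=[
    {"tx": 24, "ty": 39, "tz": 0},
    {"tx": 48, "ty": 78, "tz": 0},
    {"tx": 72, "ty": 117, "tz": 0},
    {"tx": 96, "ty": 156, "tz": 0},
    {"tx": 120, "ty": 195, "tz": 0},
  ],
)

```text
schema error: expected keys tx, ty, tz, twist
```

>>> play_rows(
  rows=[
    {"tx": 26, "ty": 40, "tz": 0, "twist": 0},
    {"tx": 52, "ty": 80, "tz": 0, "twist": 0},
    {"tx": 78, "ty": 120, "tz": 0, "twist": 0},
    {"tx": 104, "ty": 160, "tz": 0, "twist": 0},
    {"tx": 130, "ty": 200, "tz": 0, "twist": 0},
  ],
)

```text
time_s: 2.35
tool_pos: [0.6061, 0.0125, 0.2564]
tcp_rot: [[0.979, 0.203, 0.0], [0.203, -0.979, -0.0], [0.0, 0.0, -1.0]]
ft_force: [1.8, -1.2, 0.6]
grip_width: 0.0257
```

```bash
python3 - <<'E'
from h import *
c=cam('wrist');a=viewer.snapshot('wrist');cv2.imwrite('pics/w1.png',np.array(a)[...,::-1])
print(np.round(-c[3].T@c[4],3),np.round(c[3],2).tolist(),c[:3],get_state()['tool_pos'])
for n in ['weight_center','small_weight']:
    print(n,[(np.round(d['at'],3).tolist(),round(d['p'],2)) for d in spotter.look_for(n,'wrist')][:4])
ux=np.array([.9786,.2057]);uy=np.array([-.2057,.9786]);o=np.array([.645,.080])
for b in [(-.105,-.075,.0965),(-.105,.075,.0965),(.075,-.075,.0965),(.075,.075,.0965),(-.032,.029,.1465)]:
    print(b,np.round(proj([*(o+b[0]*ux+b[1]*uy),b[2]],c)))
E
```

```text
[0.589 0.091 0.374] [[0.98, 0.2, -0.0], [0.19, -0.93, 0.31], [0.06, -0.3, -0.95]] (np.float64(280.12494483832234), 257.88506774569487, 190.663780611824) [0.60876758 0.02225199 0.25661056]
weight_center [([0.479, 0.155, 0.046], 0.84), ([0.426, 0.088, 0.053], 0.72), ([0.603, 0.101, 0.13], 0.56)]
small_weight []
(-0.105, -0.075, 0.0965) [208. 197.]
(-0.105, 0.075, 0.0965) [198.  36.]
(0.075, -0.075, 0.0965) [379. 196.]
(0.075, 0.075, 0.0965) [402.  36.]
(-0.032, 0.029, 0.1465) [284.  90.]
```

View pics/w1.png

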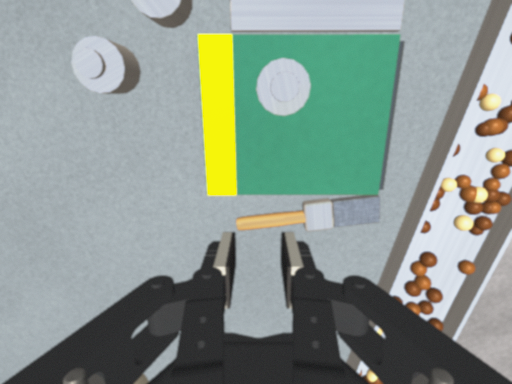

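The corner fit agrees within 2 px. The weight top is at (284,86), at box x ≈ -32, y ≈ 31. The two look-alikes stand on the table at (160,5) and (98,65). Descending on the brush side of the weight.

>>> play_rows(
  rows=[
    {"tx": 5, "ty": 11, "tz": -5, "twist": 0},
    {"tx": 10, "ty": 22, "tz": -25, "twist": 0},
    {"tx": 15, "ty": 33, "tz": -55, "twist": 0},
    {"tx": 15, "ty": 33, "tz": -85, "twist": 0},
    {"tx": 15, "ty": 33, "tz": -100, "twist": 0},
  ],
)

```text
time_s: 3.0
tool_pos: [0.6188, 0.0424, 0.1534]
tcp_rot: [[0.979, 0.202, -0.003], [0.202, -0.979, -0.001], [-0.004, 0.0, -1.0]]
ft_force: [-1.2, 0.5, 0.9]
grip_width: 0.0259
```

>>> play_rows(
  rows=[
    {"tx": 0, "ty": 0, "tz": -3, "twist": 0},
    {"tx": 0, "ty": 0, "tz": -6, "twist": 0},
    {"tx": 0, "ty": 0, "tz": -10, "twist": 0},
    {"tx": 0, "ty": 0, "tz": -14, "twist": 0},
    {"tx": 0, "ty": 0, "tz": -14, "twist": 0},
  ],
)

```text
time_s: 3.5
tool_pos: [0.6202, 0.0437, 0.1423]
tcp_rot: [[0.979, 0.203, 0.0], [0.203, -0.979, -0.0], [0.0, 0.0, -1.0]]
ft_force: [0.4, -0.0, 0.2]
grip_width: 0.0257
```

```bash
python3 - <<'E'
from h import *
c=cam('scene');a=viewer.snapshot('scene');s=get_state();p=s['tool_pos'];print(p,s['ft_force'],s['grip_width'])
w=np.array(a)[130:260,220:380,::-1]
cv2.imwrite('pics/s2.png',cv2.resize(w,None,fx=5,fy=5,interpolation=cv2.INTER_CUBIC))
print((proj(p,c)-[220,130])*5,(proj(p-[0,0,.025],c)-[220,130])*5)
E
```

```text
[0.62023108 0.04381648 0.14252096] [-0.06178767  0.22751522 -0.97485321] 0.025649802429333974
[232.55322033 331.95216633] [232.31342898 365.20485305]
```

View pics/s2.png

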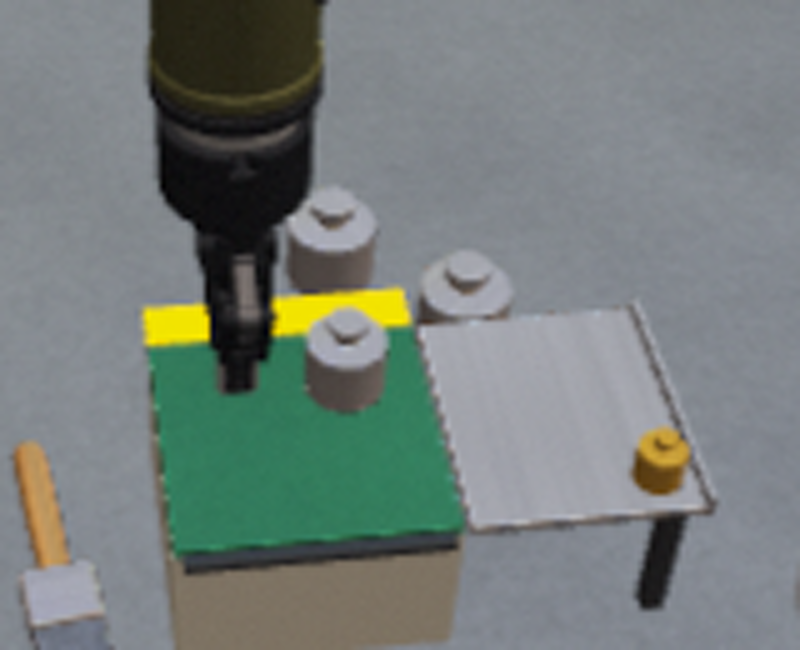

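The tips match the 25 mm offset, and the brass weight is undisturbed at (662,462). Lowering so the tips are about 8 mm above the lid, then pushing along box +y.

>>> play_rows(
  rows=[
    {"tx": 0, "ty": 0, "tz": -5, "twist": 0},
    {"tx": 0, "ty": 0, "tz": -10, "twist": 0},
    {"tx": 0, "ty": 0, "tz": -13, "twist": 0},
    {"tx": -1, "ty": 5, "tz": -13, "twist": 0},
    {"tx": -2, "ty": 10, "tz": -13, "twist": 0},
  ],
)

```text
time_s: 4.05
tool_pos: [0.618, 0.0544, 0.1291]
tcp_rot: [[0.979, 0.203, -0.0], [0.203, -0.979, 0.0], [-0.0, -0.0, -1.0]]
ft_force: [-0.7, 0.2, 0.5]
grip_width: 0.0252
```

>>> play_rows(
  rows=[
    {"tx": -1, "ty": 5, "tz": 0, "twist": 0},
    {"tx": -2, "ty": 10, "tz": 0, "twist": 0},
    {"tx": -3, "ty": 14, "tz": 0, "twist": 0},
    {"tx": -4, "ty": 18, "tz": 0, "twist": 0},
    {"tx": -5, "ty": 22, "tz": 0, "twist": 0},
  ],
)

```text
time_s: 4.55
tool_pos: [0.6132, 0.0761, 0.1293]
tcp_rot: [[0.979, 0.203, 0.0], [0.203, -0.979, -0.0], [0.0, 0.0, -1.0]]
ft_force: [1.3, -1.7, 0.4]
grip_width: 0.0258
```

>>> play_rows(
  rows=[
    {"tx": -1, "ty": 5, "tz": 0, "twist": 0},
    {"tx": -2, "ty": 10, "tz": 0, "twist": 0},
    {"tx": -3, "ty": 15, "tz": 0, "twist": 0},
    {"tx": -4, "ty": 20, "tz": 0, "twist": 0},
    {"tx": -5, "ty": 25, "tz": 0, "twist": 0},
  ],
)

```text
time_s: 5.05
tool_pos: [0.6081, 0.1012, 0.1293]
tcp_rot: [[0.979, 0.203, 0.0], [0.203, -0.979, -0.0], [0.0, 0.0, -1.0]]
ft_force: [0.3, -3.5, 0.7]
grip_width: 0.0257
```

>>> play_rows(
  rows=[
    {"tx": -1, "ty": 5, "tz": 0, "twist": 0},
    {"tx": -2, "ty": 10, "tz": 0, "twist": 0},
    {"tx": -3, "ty": 15, "tz": 0, "twist": 0},
    {"tx": -4, "ty": 20, "tz": 0, "twist": 0},
    {"tx": -5, "ty": 25, "tz": 0, "twist": 0},
  ],
)

```text
time_s: 5.55
tool_pos: [0.6031, 0.1265, 0.1293]
tcp_rot: [[0.979, 0.204, 0.0], [0.204, -0.979, 0.0], [0.0, -0.0, -1.0]]
ft_force: [0.1, -2.7, 0.7]
grip_width: 0.0257
```

>>> play_rows(
  rows=[
    {"tx": -1, "ty": 5, "tz": 0, "twist": 0},
    {"tx": -2, "ty": 10, "tz": 0, "twist": 0},
    {"tx": -3, "ty": 15, "tz": 0, "twist": 0},
    {"tx": -4, "ty": 20, "tz": 0, "twist": 0},
    {"tx": -5, "ty": 25, "tz": 0, "twist": 0},
  ],
)

```text
time_s: 6.05
tool_pos: [0.5979, 0.1514, 0.1291]
tcp_rot: [[0.979, 0.204, -0.0], [0.204, -0.979, 0.0], [-0.0, -0.0, -1.0]]
ft_force: [0.6, -1.8, -1.2]
grip_width: 0.0257
```

>>> play_rows(
  rows=[
    {"tx": -1, "ty": 5, "tz": 0, "twist": 0},
    {"tx": -2, "ty": 10, "tz": 0, "twist": 0},
    {"tx": -3, "ty": 15, "tz": 0, "twist": 0},
    {"tx": -4, "ty": 19, "tz": 0, "twist": 0},
    {"tx": -5, "ty": 22, "tz": 0, "twist": 0},
  ],
)

```text
time_s: 6.55
tool_pos: [0.5931, 0.1735, 0.1293]
tcp_rot: [[0.979, 0.204, 0.0], [0.204, -0.979, 0.0], [0.0, -0.0, -1.0]]
ft_force: [0.4, -1.3, -2.1]
grip_width: 0.0254
```

```bash
python3 - <<'E'
from h import *
a=viewer.snapshot('scene');s=get_state();p=s['tool_pos'];print(p,s['ft_force'],s['time_s'])
w=np.array(a)[130:260,220:380,::-1]
cv2.imwrite('pics/s3.png',cv2.resize(w,None,fx=5,fy=5,interpolation=cv2.INTER_CUBIC))
for n in ['weight_center','small_weight']:
    print(n,[(np.round(d['at'],3).tolist(),round(d['p'],2)) for d in spotter.look_for(n,'scene')][:4])
E
```

```text
[0.59291744 0.17404211 0.12941961] [ 0.99850041 -1.28351702 -0.86737832] 6.6
weight_center [([0.427, 0.089, 0.052], 0.85), ([0.603, 0.209, 0.123], 0.69)]
small_weight [([0.666, 0.263, 0.122], 0.41)]
```

View pics/s3.png

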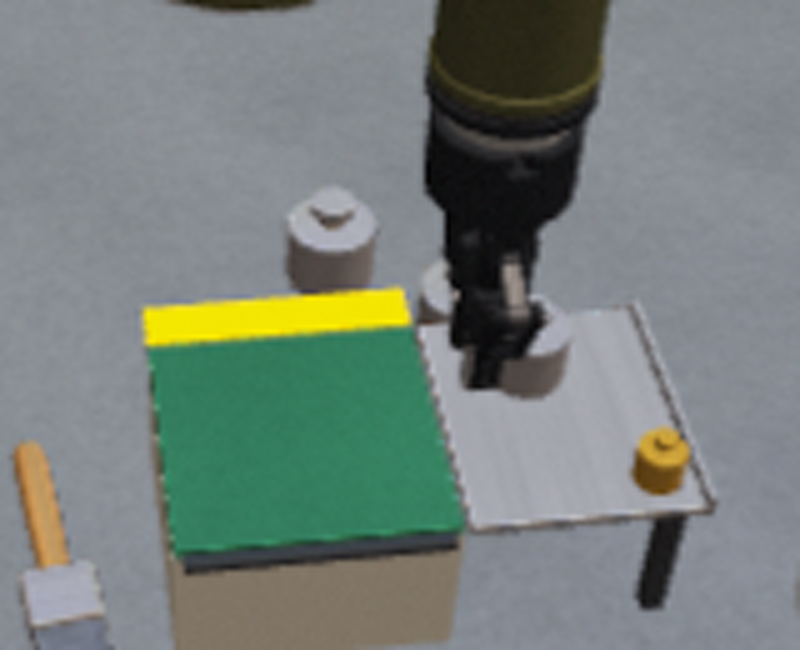

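The weight (535,345) stands on the shelf at box y ≈ 132 mm, x ≈ -32 mm. The lid is shut and the brass weight (662,462) has not moved. Backing off along -y and rising.

>>> play_rows(
  rows=[
    {"tx": 1, "ty": -4, "tz": 0, "twist": 0},
    {"tx": 3, "ty": -14, "tz": 0, "twist": 0},
    {"tx": 6, "ty": -29, "tz": 2, "twist": 0},
    {"tx": 8, "ty": -39, "tz": 20, "twist": 0},
    {"tx": 8, "ty": -39, "tz": 50, "twist": 0},
  ],
)

```text
time_s: 7.2
tool_pos: [0.601, 0.1292, 0.1779]
tcp_rot: [[0.98, 0.199, -0.004], [0.199, -0.98, -0.003], [-0.004, 0.002, -1.0]]
ft_force: [0.7, -1.0, -0.4]
grip_width: 0.0258
```

```bash
python3 - <<'E'
from h import *
s=get_state();print(np.round(s['joint_pos'],2),s['tool_pos'])
a=viewer.snapshot('scene')
print([(np.round(d['at'],3).tolist(),round(d['p'],2)) for d in spotter.look_for('weight_center','scene')][:4])
E
```

```text
[ 0.12  0.62 -0.63  1.63  0.41  1.03 -0.43] [0.60102097 0.12918283 0.17785623]
[([0.482, 0.182, 0.049], 0.59), ([0.431, 0.093, 0.05], 0.55), ([0.598, 0.203, 0.135], 0.54)]
```

>>> play_rows(
  rows=[
    {"tx": -5, "ty": -5, "tz": 20, "twist": -0.14},
    {"tx": -20, "ty": -20, "tz": 20, "twist": -0.28},
    {"tx": -45, "ty": -40, "tz": 20, "twist": -0.42},
    {"tx": -70, "ty": -60, "tz": 20, "twist": -0.56},
    {"tx": -90, "ty": -82, "tz": 20, "twist": -0.7},
  ],
)

```text
time_s: 7.8
tool_pos: [0.5097, 0.0502, 0.1991]
tcp_rot: [[0.877, -0.481, -0.0], [-0.481, -0.877, -0.0], [-0.0, 0.0, -1.0]]
ft_force: [0.1, 0.1, -0.5]
grip_width: 0.0256
```

>>> play_rows(
  rows=[
    {"tx": 0, "ty": 0, "tz": 0, "twist": -0.145},
    {"tx": 0, "ty": 0, "tz": 0, "twist": -0.29},
    {"tx": 0, "ty": 0, "tz": 0, "twist": -0.435},
    {"tx": 0, "ty": 0, "tz": 0, "twist": -0.58},
    {"tx": 0, "ty": 0, "tz": 0, "twist": -0.725},
  ],
)

```text
time_s: 8.3
tool_pos: [0.5111, 0.0507, 0.1992]
tcp_rot: [[0.337, -0.942, 0.0], [-0.942, -0.337, -0.0], [0.0, 0.0, -1.0]]
ft_force: [-0.0, -0.2, 0.1]
grip_width: 0.0255
```

>>> play_rows(
  rows=[
    {"tx": 0, "ty": 0, "tz": -10, "twist": -0.146},
    {"tx": 0, "ty": 0, "tz": -35, "twist": -0.146},
    {"tx": 0, "ty": 0, "tz": -60, "twist": -0.146},
    {"tx": 0, "ty": 0, "tz": -80, "twist": -0.146},
    {"tx": 0, "ty": 0, "tz": -90, "twist": -0.146},
  ],
)

```text
time_s: 8.8
tool_pos: [0.5104, 0.0507, 0.1076]
tcp_rot: [[0.202, -0.979, -0.002], [-0.979, -0.202, -0.001], [0.0, 0.002, -1.0]]
ft_force: [-0.6, 0.2, -0.1]
grip_width: 0.0252
```

>>> play_rows(
  rows=[
    {"tx": 0, "ty": 0, "tz": -3, "twist": 0},
    {"tx": 0, "ty": 0, "tz": -5, "twist": 0},
    {"tx": 0, "ty": 0, "tz": -5, "twist": 0},
    {"tx": 0, "ty": 0, "tz": -5, "twist": 0},
    {"tx": 0, "ty": 0, "tz": -5, "twist": 0},
  ],
)

```text
time_s: 9.3
tool_pos: [0.5115, 0.052, 0.1049]
tcp_rot: [[0.203, -0.979, 0.001], [-0.979, -0.203, 0.0], [0.0, -0.001, -1.0]]
ft_force: [0.5, -0.2, -0.7]
grip_width: 0.0259
```

```bash
python3 - <<'E'
from h import *
s=get_state();p=s['tool_pos'];print(np.round(s['joint_pos'],2),p,s['ft_force'],np.round(s['tcp_rot'],3).tolist())
ux=np.array([.9786,.2057]);uy=np.array([-.2057,.9786]);o=np.array([.645,.080]);d=p[:2]-o;print('box',d@ux,d@uy)
a=viewer.snapshot('wrist')
cv2.imwrite('pics/w2.png',np.array(a)[...,::-1])
E
```

```text
[-0.    0.52 -0.22  1.98  0.18  0.65 -1.7 ] [0.51153052 0.05197017 0.10493815] [ 0.52109279 -0.16025763 -0.71284202] [[0.203, -0.979, 0.001], [-0.979, -0.203, 0.0], [0.0, -0.001, -1.0]]
box -0.13637896551597448 2.4674589009323196e-05
```

View pics/w2.png

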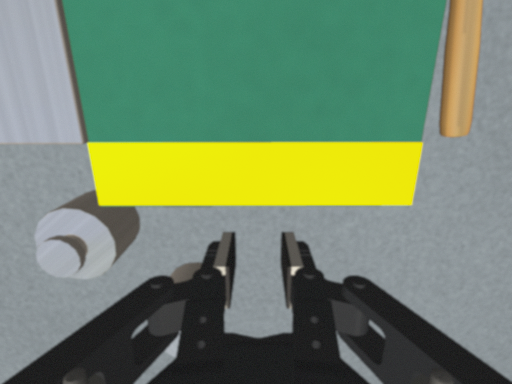

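The fingers are centred in front of the lip: lip edge at row 205, fingertips at (228,235) and (290,235), with free space between. Closing in slowly until the force shows contact.

>>> play_rows(
  rows=[
    {"tx": 4, "ty": 1, "tz": 0, "twist": 0},
    {"tx": 8, "ty": 1.7, "tz": 0, "twist": 0},
    {"tx": 11, "ty": 2.3, "tz": 0, "twist": 0},
    {"tx": 14, "ty": 2.9, "tz": 0, "twist": 0},
    {"tx": 15, "ty": 3.1, "tz": 0, "twist": 0},
  ],
)

```text
time_s: 9.85
tool_pos: [0.5266, 0.0552, 0.1042]
tcp_rot: [[0.203, -0.979, 0.0], [-0.979, -0.203, 0.0], [-0.0, -0.0, -1.0]]
ft_force: [-0.2, -0.2, -1.1]
grip_width: 0.0254
```

>>> play_rows(
  rows=[
    {"tx": 1, "ty": 0.2, "tz": 0, "twist": 0},
    {"tx": 2, "ty": 0.4, "tz": 0, "twist": 0},
    {"tx": 3, "ty": 0.6, "tz": 0, "twist": 0},
    {"tx": 3, "ty": 0.6, "tz": 0, "twist": 0},
    {"tx": 3, "ty": 0.6, "tz": 0, "twist": 0},
  ],
)

```text
time_s: 10.35
tool_pos: [0.5291, 0.0556, 0.1043]
tcp_rot: [[0.203, -0.979, 0.0], [-0.979, -0.203, 0.0], [-0.0, -0.0, -1.0]]
ft_force: [-0.0, 0.4, -0.8]
grip_width: 0.0258
```

>>> play_rows(
  rows=[
    {"tx": 0.5, "ty": 0.1, "tz": 0, "twist": 0},
    {"tx": 1, "ty": 0.2, "tz": 0, "twist": 0},
    {"tx": 1.5, "ty": 0.3, "tz": 0, "twist": 0},
    {"tx": 1.5, "ty": 0.3, "tz": 0, "twist": 0},
    {"tx": 1.5, "ty": 0.3, "tz": 0, "twist": 0},
  ],
)

```text
time_s: 10.85
tool_pos: [0.5307, 0.0559, 0.1043]
tcp_rot: [[0.203, -0.979, 0.0], [-0.979, -0.203, 0.0], [-0.0, -0.0, -1.0]]
ft_force: [0.6, -0.0, 0.2]
grip_width: 0.0256
```

>>> play_rows(
  rows=[
    {"tx": 0.5, "ty": 0.1, "tz": 0, "twist": 0},
    {"tx": 1, "ty": 0.2, "tz": 0, "twist": 0},
    {"tx": 1.5, "ty": 0.3, "tz": 0, "twist": 0},
    {"tx": 1.5, "ty": 0.3, "tz": 0, "twist": 0},
    {"tx": 1.5, "ty": 0.3, "tz": 0, "twist": 0},
  ],
)

```text
time_s: 11.35
tool_pos: [0.5308, 0.056, 0.1041]
tcp_rot: [[0.203, -0.979, -0.003], [-0.979, -0.203, -0.001], [0.0, 0.003, -1.0]]
ft_force: [-4.4, -1.1, 3.9]
grip_width: 0.0259
```

>>> play_rows(
  rows=[
    {"tx": 0.5, "ty": 0.1, "tz": 0, "twist": 0},
    {"tx": 1, "ty": 0.2, "tz": 0, "twist": 0},
    {"tx": 1, "ty": 0.2, "tz": 0, "twist": 0},
    {"tx": 1, "ty": 0.2, "tz": 0, "twist": 0},
    {"tx": 1, "ty": 0.2, "tz": 0, "twist": 0},
  ],
)

```text
time_s: 11.85
tool_pos: [0.5309, 0.056, 0.104]
tcp_rot: [[0.203, -0.979, -0.004], [-0.979, -0.203, -0.001], [0.0, 0.005, -1.0]]
ft_force: [-7.6, -0.3, 6.0]
grip_width: 0.0256
```

Contact is at a tool x of about 0.531 m, with roughly 8 N of press and strong friction. Raising now with this press, following the lip's arc.

>>> play_rows(
  rows=[
    {"tx": 0, "ty": 0, "tz": 3, "twist": 0},
    {"tx": 0, "ty": 0, "tz": 6, "twist": 0},
    {"tx": 0.2, "ty": 0, "tz": 9, "twist": 0},
    {"tx": 0.4, "ty": 0.1, "tz": 12, "twist": 0},
    {"tx": 0.6, "ty": 0.1, "tz": 15, "twist": 0},
  ],
)

```text
time_s: 12.35
tool_pos: [0.5316, 0.0561, 0.1185]
tcp_rot: [[0.203, -0.979, -0.005], [-0.979, -0.203, -0.001], [-0.0, 0.005, -1.0]]
ft_force: [-5.0, -1.3, -1.9]
grip_width: 0.0249
```

```bash
python3 - <<'E'
from h import *
s=get_state();print(s['tool_pos'],s['ft_force'])
a=viewer.snapshot('scene')
w=np.array(a)[130:260,220:380,::-1]
cv2.imwrite('pics/s4.png',cv2.resize(w,None,fx=5,fy=5,interpolation=cv2.INTER_CUBIC))
E
```

```text
[0.53161279 0.05609822 0.11851081] [-5.00231213 -1.31791135 -1.9359306 ]
```

View pics/s4.png

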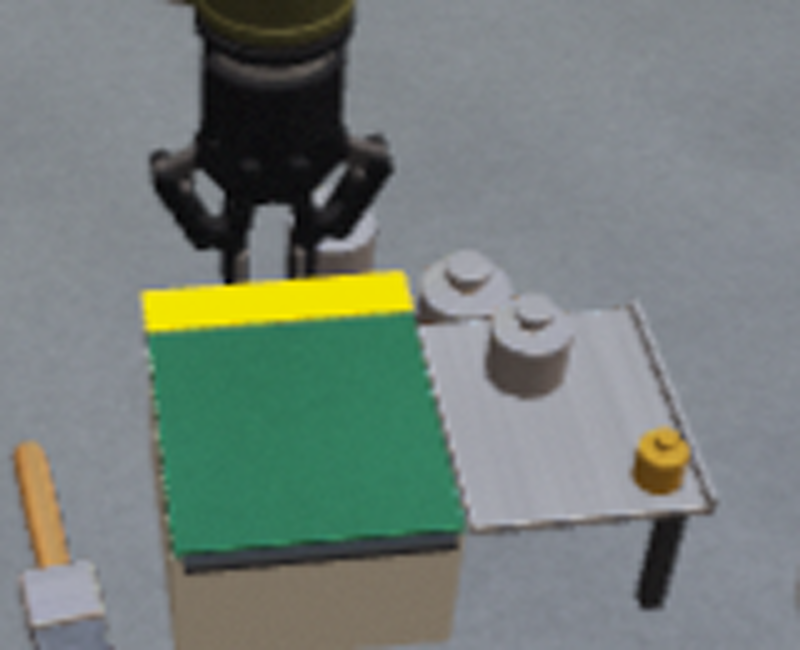

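The lid follows: the yellow edge is up from row ~308 to ~290. The weight stands upright on the shelf. Continuing along the arc.

>>> play_rows(
  rows=[
    {"tx": 0.8, "ty": 0.2, "tz": 7, "twist": 0},
    {"tx": 1.8, "ty": 0.4, "tz": 14, "twist": 0},
    {"tx": 3.2, "ty": 0.7, "tz": 21, "twist": 0},
    {"tx": 4.9, "ty": 1.0, "tz": 28, "twist": 0},
    {"tx": 6.8, "ty": 1.4, "tz": 35, "twist": 0},
  ],
)

```text
time_s: 12.9
tool_pos: [0.5381, 0.0574, 0.1539]
tcp_rot: [[0.203, -0.979, -0.005], [-0.979, -0.203, -0.001], [-0.0, 0.006, -1.0]]
ft_force: [-7.7, -1.6, 0.6]
grip_width: 0.0257
```

>>> play_rows(
  rows=[
    {"tx": 3.3, "ty": 0.7, "tz": 10, "twist": 0},
    {"tx": 7.1, "ty": 1.5, "tz": 20, "twist": 0},
    {"tx": 11.5, "ty": 2.4, "tz": 30, "twist": 0},
    {"tx": 16.5, "ty": 3.5, "tz": 39, "twist": 0},
    {"tx": 22, "ty": 4.6, "tz": 48, "twist": 0},
  ],
)

```text
time_s: 13.4
tool_pos: [0.5601, 0.062, 0.2024]
tcp_rot: [[0.203, -0.979, -0.005], [-0.979, -0.203, -0.001], [0.0, 0.006, -1.0]]
ft_force: [-9.7, -1.9, 5.0]
grip_width: 0.0258
```

```bash
python3 - <<'E'
from h import *
s=get_state();print(s['tool_pos'],s['ft_force'])
a=viewer.snapshot('scene')
w=np.array(a)[110:240,220:380,::-1]
cv2.imwrite('pics/s5.png',cv2.resize(w,None,fx=4,fy=4,interpolation=cv2.INTER_CUBIC))
E
```

```text
[0.56010437 0.06201434 0.20241639] [-9.68402791 -1.89907743  5.02988574]
```

View pics/s5.png

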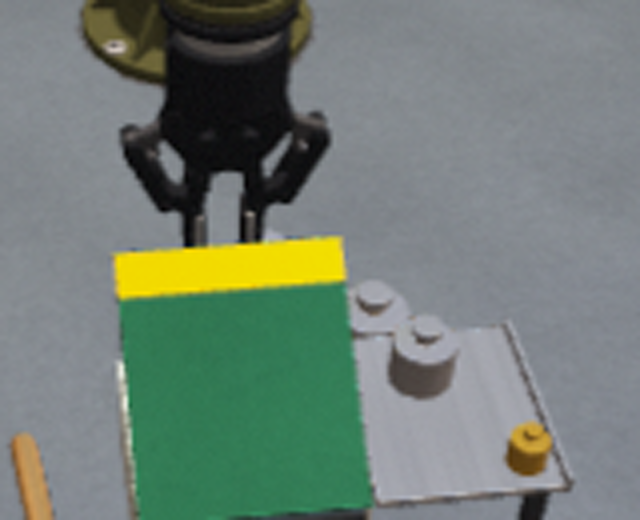

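The lid is at about 33°, with the weight upright on the shelf (425,355) and the brass weight in place (530,447). Continuing.

>>> play_rows(
  rows=[
    {"tx": 8, "ty": 1.7, "tz": 13, "twist": 0},
    {"tx": 17, "ty": 3.5, "tz": 24, "twist": 0},
    {"tx": 27, "ty": 5.6, "tz": 35, "twist": 0},
    {"tx": 37.5, "ty": 7.9, "tz": 44, "twist": 0},
    {"tx": 49, "ty": 10.3, "tz": 53, "twist": 0},
  ],
)

```text
time_s: 13.95
tool_pos: [0.6122, 0.073, 0.2561]
tcp_rot: [[0.203, -0.979, 0.001], [-0.979, -0.203, 0.0], [-0.0, -0.001, -1.0]]
ft_force: [-0.8, 0.0, -1.3]
grip_width: 0.0255
```

>>> play_rows(
  rows=[
    {"tx": 15, "ty": 3.2, "tz": 9, "twist": 0},
    {"tx": 31, "ty": 6.5, "tz": 16, "twist": 0},
    {"tx": 48, "ty": 10, "tz": 21, "twist": 0},
    {"tx": 65, "ty": 13.6, "tz": 25, "twist": 0},
    {"tx": 80, "ty": 16.8, "tz": 27, "twist": 0},
  ],
)

```text
time_s: 14.45
tool_pos: [0.693, 0.0899, 0.2831]
tcp_rot: [[0.203, -0.979, 0.002], [-0.979, -0.203, 0.0], [-0.0, -0.002, -1.0]]
ft_force: [-0.2, 1.1, -1.0]
grip_width: 0.0258
```

>>> play_rows(
  rows=[
    {"tx": 12, "ty": 2.5, "tz": 0, "twist": 0},
    {"tx": 22, "ty": 4.6, "tz": 0, "twist": 0},
    {"tx": 31, "ty": 6.5, "tz": 0, "twist": 0},
    {"tx": 39, "ty": 8.2, "tz": 0, "twist": 0},
    {"tx": 45, "ty": 9.4, "tz": 0, "twist": 0},
  ],
)

```text
time_s: 14.95
tool_pos: [0.7375, 0.0993, 0.2824]
tcp_rot: [[0.203, -0.979, 0.001], [-0.979, -0.203, 0.0], [-0.0, -0.001, -1.0]]
ft_force: [-0.8, 0.3, 0.5]
grip_width: 0.0254
```

```bash
python3 - <<'E'
from h import *
s=get_state();print(s['tool_pos'],s['ft_force'])
a=viewer.snapshot('scene')
w=np.array(a)[110:260,220:380,::-1]
cv2.imwrite('pics/s6.png',cv2.resize(w,None,fx=4,fy=4,interpolation=cv2.INTER_CUBIC))
E
```

```text
[0.73747486 0.09927688 0.28237011] [-0.83123772  0.3451667   0.50311342]
```

View pics/s6.png

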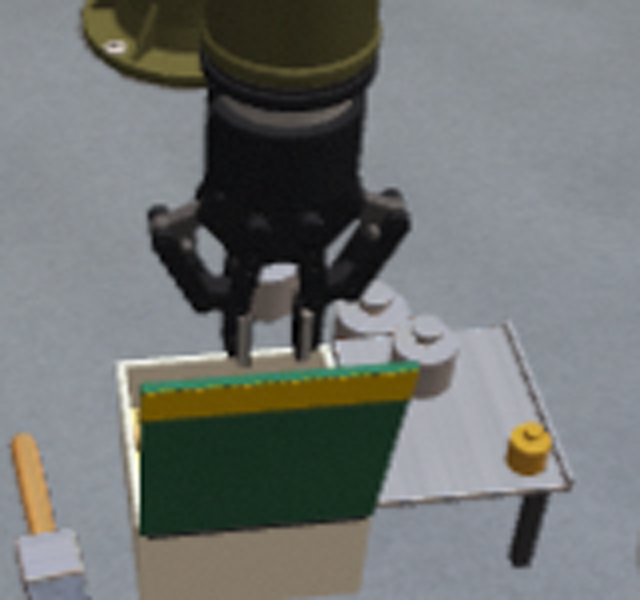

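The lid is past upright and leaning away from the fingers. Retreating up and back.

>>> play_rows(
  rows=[
    {"tx": -15, "ty": -3, "tz": 5, "twist": 0},
    {"tx": -45, "ty": -9, "tz": 15, "twist": 0},
    {"tx": -85, "ty": -18, "tz": 25, "twist": 0},
    {"tx": -125, "ty": -26, "tz": 35, "twist": 0},
    {"tx": -160, "ty": -34, "tz": 40, "twist": 0},
  ],
)

```text
time_s: 15.5
tool_pos: [0.575, 0.0648, 0.3235]
tcp_rot: [[0.203, -0.979, 0.002], [-0.979, -0.203, 0.0], [0.0, -0.002, -1.0]]
ft_force: [0.4, -1.1, 1.0]
grip_width: 0.0255
```

>>> play_rows(
  rows=[
    {"tx": -20, "ty": -30, "tz": 0, "twist": 0},
    {"tx": -40, "ty": -65, "tz": 0, "twist": 0},
    {"tx": -60, "ty": -100, "tz": 0, "twist": 0},
    {"tx": -65, "ty": -115, "tz": 0, "twist": 0},
    {"tx": -65, "ty": -115, "tz": 0, "twist": 0},
  ],
)

```text
time_s: 16.0
tool_pos: [0.5107, -0.0529, 0.323]
tcp_rot: [[0.199, -0.98, 0.001], [-0.98, -0.199, -0.002], [0.002, -0.001, -1.0]]
ft_force: [1.5, 1.1, 1.0]
grip_width: 0.0253
```

```bash
python3 - <<'E'
from h import *
a=np.array(viewer.snapshot('scene'))[...,::-1];b=np.array(viewer.snapshot('top'))[...,::-1]
f=lambda w:cv2.resize(w,(380,380),interpolation=cv2.INTER_CUBIC)
cv2.imwrite('pics/f.png',np.hstack([f(a[120:270,220:370]),f(b[110:250,140:280])]))
for cname in('top','scene'):
  for n in ['weight_center','small_weight','brush','jug','bowl','tub','cup']:
    print(cname,n,[(np.round(d['at'],3).tolist(),round(d['p'],2)) for d in spotter.look_for(n,cname)][:3])
# predicted lip edge corners on stop
ux=np.array([.9786,.2057]);uy=np.array([-.2057,.9786]);o=np.array([.645,.080])
for th in(1.6,1.75,1.95):
  for yb in(-.075,.075):
    P=[*(o+(.075-.18*np.cos(th))*ux+yb*uy),.0905+.18*np.sin(th)]
    print(th,yb,(proj(P,cam('scene'))-[220,120])*380/150)
E
```

```text
top weight_center [([0.471, 0.181, 0.043], 0.73), ([0.588, 0.199, 0.135], 0.62), ([0.415, 0.09, 0.05], 0.52)]
top small_weight [([0.658, 0.264, 0.122], 0.51)]
top brush [([0.753, -0.026, 0.022], 0.57)]
top jug [([0.664, -0.443, 0.117], 0.93)]
top bowl [([0.464, -0.426, 0.024], 0.64)]
top tub [([0.655, 0.383, 0.096], 0.85)]
top cup [([0.476, 0.46, 0.028], 0.88)]
scene weight_center [([0.43, 0.093, 0.051], 0.86), ([0.475, 0.175, 0.048], 0.63), ([0.598, 0.204, 0.128], 0.5)]
scene small_weight [([0.67, 0.268, 0.119], 0.51), ([0.704, 0.123, 0.093], 0.42)]
scene brush [([0.428, -0.426, 0.029], 0.7), ([0.72, -0.034, 0.015], 0.69), ([0.598, 0.204, 0.13], 0.45)]
scene jug [([0.676, -0.401, 0.14], 0.83), ([0.428, -0.423, 0.032], 0.5)]
scene bowl [([0.429, -0.424, 0.031], 0.87), ([0.597, 0.204, 0.132], 0.7)]
scene tub [([0.683, 0.384, 0.076], 0.81)]
scene cup [([0.484, 0.451, 0.048], 0.59)]
1.6 -0.075 [ 82.62460116 181.86622203]
1.6 0.075 [254.27123821 168.15980071]
1.75 -0.075 [ 85.67627138 206.15628891]
1.75 0.075 [260.96633915 191.86134726]
1.95 -0.075 [ 89.92557425 244.24318716]
1.95 0.075 [269.13543178 229.15184125]
```

View pics/f.png

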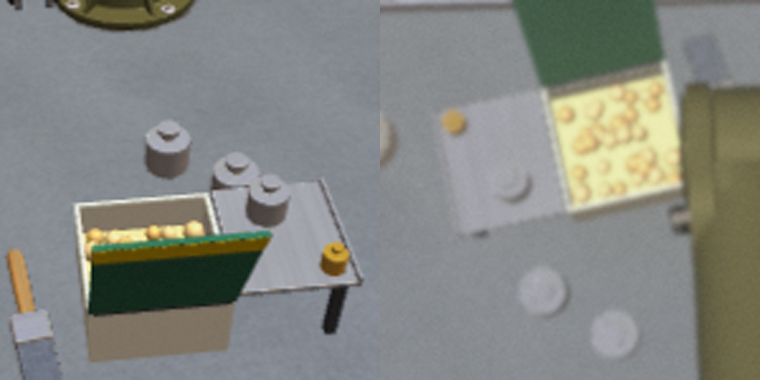

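The lip edge is at (90,245) to (270,233), matching the 1.95 rad prediction. The weight at (268,200) is upright on the shelf and the brass weight is unmoved.

```bash
python3 -c "
from bench import workorder
print(workorder.sign_off())"
```

```text
the job is handed in; nothing more can be done
None
```

The sample box is open and the job is handed in; sign-off gave no verdict.

**What I did:** I pushed the steel weight sideways off the lid with two partly open fingertips, at about 4 N or less. It went onto the shelf at about box x -32, y 132 mm. The tool can only point down, so a fingertip could not go under the lip from below. Instead I pressed the fingertips against the lip's front edge, lifted it by friction (about 11 N at most), and followed its arc until it passed upright and fell back.

**Last checks, after about 16 s:**
- **Lid:** the lip edge in the scene image matches the predicted position for 1.95 rad, on its stop. The arm is well clear of it.
- **Weight:** it stands upright on the shelf.
- **Bystanders:** the brass weight, bowl, tub, cup and jug are where they were, within the detector's noise.

**Disagreements:**
- **Brush:** the top view put it about 40 mm off, because the arm hid its handle. The scene view puts it within about 10 mm of its starting place, and nothing touched it.
- **Jug:** the scene view put it about 40 mm from the top-view position. The top view agrees with its start to 5 mm, and the arm did not touch it.

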